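Weigh two pipe nipples on the pivot balance and keep the heavier

ROBOT

A 7-joint arm with a two-finger parallel gripper is mounted at the origin on a cart in front of the work surface, level with it; the furniture and walls round the work are solid. World frame = base frame: x ahead of the robot, y to its left, z up, the work surface at z = 0. Lengths are in m, angles in rad, forces in N, time in s.
With the tool pointing down it reaches from about 0.425 to 0.925 m from the base axis. Payload 6.8 kg.
Tool frame: the origin (TCP) lies between the finger pads; the fingertips stand r.tcp_to_tips ahead of it and the grasp point (between the pads) lies 3 mm ahead of it (r.tcp_to_tips is the distance from the TCP to the fingertips, in m); z points along the fingers, y is the line along which they close (so a half turn about z gives the same grasp; the last joint's range is limited). The gripper opens to 85 mm and grips with 20 to 120 N. Pads are 22 mm wide; open, the fingers measure 114 mm over their backs; the gripper's body (76 mm by 85 mm) begins 54 mm behind the grasp point. The pads swing forward as they close: fully open they stand 13 mm farther back than shut.
Start: joints at [1.194, 0.477, 0.022, 1.555, -0.011, 1.109, -0.083], TCP at [0.179, -0.651, 0.253] pointing down, gripper open.
Joint ranges: [-2.96, 2.96], [-0.34, 2.1], [-1.41, 1.46], [0.24, 2.44], [-1.37, 4.51], [0.17, 1.92], [-2.96, 2.96]. Speed limits (rad/s): [2.39, 2.39, 3.14, 3.14, 3.14, 3.14, 3.14].

INTERFACE

Orientations are given as a rotation vector (axis times angle).
In Python, from bench import r gives the robot as it stands. The module is installed in compiled form; this text tells all that it offers.
- The arm moves only by the tool step_arm, never from a script. Its argument "moves" is a list of rows, each an object of numbers: "rx", "ry", "rz": the turn, a rotation vector about the tool's x, y, z in degrees; "dx", "dy", "dz": the shift along the tool's x, y, z in mm; "gripper": the opening, from -1 (shut) to 1 (fully open). In form: [{"rx": .., "ry": .., "rz": .., "dx": .., "dy": .., "dz": .., "gripper": ..}, ...]. A call has 1 to 20 rows; each row shifts and turns the commanded pose from where the row before left it, along the tool's axes as they then stand; what a row does not reach is not made up. A row lasts 1/8 s, in which the tool goes at most 62.5 mm and 10.7 degrees, less where a joint would pass 70% of its speed; a pose out of reach is approached as far as the arm can. A call is refused whole if a number of a shift passes 62.5 or a number of a turn 10.7, either way. A call with a gripper value outside its range is refused whole. The fingers move at their own pace and stop on an object; "grip_force" is the grip in N (left out, the last holds). Time passes only in rows, so rows that do not move let the fingers close. It gives the time, the measured TCP pose, the force, the opening and the grip force at its end, in the units of the state.
- r.get_obs(): the state, without advancing time (a new reading comes with each control period).
- r.grab_frame(name): name is "side" or "top" or "wrist"; returns the picture (400x640x3 uint8, blue, green, red); there is no depth.
- r.camera_info(name): a dict with "mtx" (3x3 intrinsics, pixels), "D" ([k1, k2, p1, p2, k3] as OpenCV has them; the pictures are not rectified), "rvec" (rotation vector, rad) and "tvec" (3), from world to camera coordinates, as OpenCV has them. Camera axes: x right, y down, z forward; pixel columns grow to the right and rows downward; lengths in m; the calibration is good to about 2 mm. A picture is of the moment at which its call begins: read the wrist's pose just before it. camera_info takes no time and is no camera call; for the wrist camera it gives the pose at the moment of the call.
- r.hand_in(): hands the job in; it is judged then, once.
The state is a dict: "clock": time; "joints": joint angles; "qvel": joint speeds; "tau": joint torques, N m; "tcp_pos": TCP position; "orientation": TCP orientation; "contact_force": force on the tool from outside, world axes, zero at the start; "moment": the same for the moment, N m; "grip_width": finger opening in m; "gripper_force": force on a finger pad.
Only numpy, scipy, OpenCV 4.12 (cv2) and the standard library are available. Lean on these libraries where they do the work, as an engineer would, in place of code of your own. Each camera call takes 0.05 s, during which the arm holds its last target. There are 200 camera calls.

TASK

Two pipe nipples look alike, but one has a thicker wall and is heavier. Lay them in the opposite cradles of the pivot balance, let go of both and see which arm drops; then lay the nipple from the dropped arm flat in the shallow steel tray, leaving the other lying in its cradle. Do not shift the spanner or the try square.

Things in the scene. Friction and masses are not known exactly. Their poses are not given: they have to be found in the camera images.
- nipple_1_mid (a point): centre of one plain grey pipe nipple: a round barrel 27 mm in diameter and 80 mm long, lying on the bench at the start (centre 14 mm above it). Its own y axis runs along the barrel. It weighs 0.12 to 0.35 kg; which nipple is heavier cannot be seen. It rolls only a little when touched.
- nipple_2_mid (a point): centre of the other nipple, outwardly the same as the first, 27 mm in diameter and 80 mm long, own y axis along the barrel, 0.12 to 0.35 kg. The heavier nipple is at least 1.4 times the weight of the lighter.
- nipple_1: the same nipple as nipple_1_mid; this origin lies on the barrel's surface, below its centre at the start
- nipple_2: the same nipple as nipple_2_mid; this origin lies on the barrel's surface, below its centre at the start
- balance: pivot balance, fixed to the bench: grey base plate 100 x 180 mm, two steel cheeks 98 mm high at its middle, aluminium beam 276 mm long on a pivot 85 mm above the bench, a V cradle on each arm. Origin: underside of the base, below the pivot. Its y axis runs along the level beam (within 0.2 rad of the robot's left), z up.
- beam (a joint): angle of the beam: 0 when level (a weak spring of 0.2 N m/rad levels it when empty), positive when the left (+y) arm is up and the right arm down; stops at +-0.14 rad. A single nipple on an arm tips it to the stop, as does the heavier of two.
- left_seat (a point): where the centre of a nipple lies when seated in the cradle of the arm on the balance's +y side, 100 mm from the pivot and 46 mm above it when level (131 mm above the bench). It moves with the beam: at a stop it is 14 mm lower (and 5 mm farther out) or 14 mm higher (and 7 mm farther in). Its x axis is the direction of a seated barrel.
- right_seat (a point): the same in the -y side's cradle. Each cradle: two dark V yokes 6 mm thick with 48 mm clear between them for the fingers, walls at 45 degrees that end 2 mm above the centre of a seated barrel, 42 mm apart there; a bridge 20 mm wide lies 33 mm below that centre.
- tray: shallow open steel tray fixed on the bench, 130 mm along its x, 120 mm along its y, 24 mm high, walls and floor 4 to 5 mm thick; origin: centre of its underside
- spanner: open-ended spanner, 43 x 232 x 9 mm, loose bystander; origin: centre of its underside
- square: try square lying flat, 105 x 159 x 17 mm, loose bystander; origin: centre of its underside
Mind the look-alikes: they are no part of the job. Leave any green look-alike of the nipple_2 alone.

How it is judged:
By the outcome, as a careful person would: the job done as asked, in the order asked, and still so for the second after the job is handed in, with the robot touching nothing.
It also fails if it takes over 67 s, if anything falls off the work surface, if the arm or the gripper's body presses on something with over 40 N, if the wrist force passes 120 N, or if a joint passes its speed limit or range.

## Working session

There is one attempt and no reset: what is moved stays moved. The work goes in short steps, Python scripts to look and compute and a tool call to move; the robot and the scene stay as the last step left them, time stands still between calls to the robot, and variables do not carry over. Pictures are saved under pics/ and viewed, at most 10 in all, crops included, and the job is handed in when it is done.

Besides the shell and the picture viewer there is one more tool, called after ">>>" in YAML: its name, and indented under it one key for each argument. step_arm: Moves the arm, as the interface text tells. Its arguments: {"type":"object","properties":{"moves":{"type":"array","items":{"type":"object","properties":{"rx":{"type":"number"},"ry":{"type":"number"},"rz":{"type":"number"},"dx":{"type":"number"},"dy":{"type":"number"},"dz":{"type":"number"},"gripper":{"type":"number"}}}},"grip_force":{"type":"number"}},"required":["moves"]}

```bash
mkdir -p pics; cat > h.py <<'E'
from bench import r
import numpy as np, cv2
from scipy.spatial.transform import Rotation as R
def cam(n):
    c=r.camera_info(n); return [np.array(c[k],float) for k in("mtx","D","rvec","tvec")]
def ray(n,uv,z,c=None):
    K,D,rv,tv=c or cam(n); p=cv2.undistortPoints(np.array(uv,float).reshape(-1,1,2),K,D).reshape(-1,2)
    M=cv2.Rodrigues(rv)[0]; o=-M.T@tv.ravel(); d=np.c_[p,np.ones(len(p))]@M
    return o+d*((z-o[2])/d[:,2])[:,None]
def proj(n,P,c=None):
    K,D,rv,tv=c or cam(n); return cv2.projectPoints(np.array(P,float).reshape(-1,1,3),rv,tv,K,D)[0].reshape(-1,2)
def st():
    o=r.get_obs(); M=R.from_rotvec(o["orientation"]).as_matrix()
    print("t",round(o["clock"],2),"tcp",np.round(o["tcp_pos"],4),"\nR",np.round(M,3).tolist(),"w",round(o["grip_width"],4),"F",np.round(o["contact_force"],1),"g",round(o["gripper_force"],1)); return o,M
def togo(P,yaw=None):
    """mm shift in tool axes to TCP P; yaw = world direction angle of the tool y axis wanted (mod pi), deg"""
    o,M=st(); print("shift tool mm",np.round(M.T@(np.array(P)-o["tcp_pos"])*1e3,1))
    if yaw is not None:
        cur=np.degrees(np.arctan2(M[1,1],M[0,1])); d=(yaw-cur+90)%180-90
        print("cur yaw",round(cur,1),"world turn",round(d,1),"rz",round(-d,1))
E
python3 - <<'E'
from h import *
st(); print(r.tcp_to_tips, np.round(r.get_obs()["joints"],3))
for n in("top","side"):
    cv2.imwrite(f"pics/{n}0.png",r.grab_frame(n)); K,D,rv,tv=cam(n); M=cv2.Rodrigues(rv)[0]; print(n,np.round(-M.T@tv.ravel(),3),K[0,0])
E
```

```text
t 0.0 tcp [ 0.1791 -0.6502  0.2523] 
R [[0.964, 0.266, -0.001], [0.266, -0.964, 0.002], [-0.0, -0.002, -1.0]] w 0.0856 F [-0.2  0.8 -0.4] g 0.0
0.022 [ 1.194  0.478  0.022  1.556 -0.011  1.109 -0.083]
top [0.5   0.206 1.151] 500.2667982462562
side [ 0.544 -0.757  0.83 ] 469.8875982970518
```

View pics/top0.png

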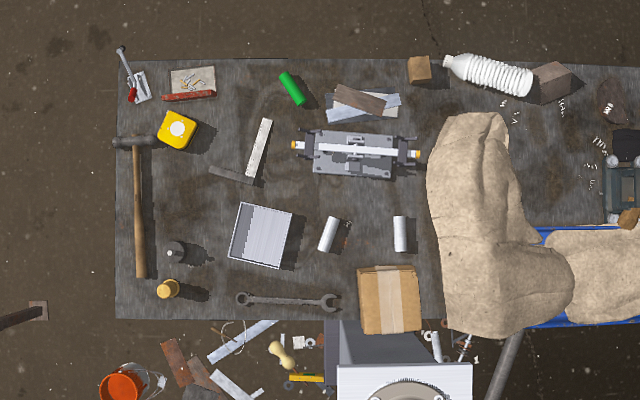

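View pics/side0.png

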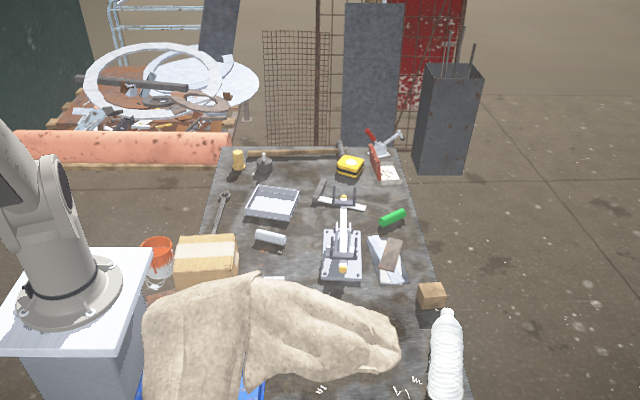

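The nipple candidates in the top view are two grey-white barrels at (329,234) and (401,233), a green barrel at (291,89), and upright cylinders at (168,289) and (175,252). I choose the two plain grey ones. The green look-alike at (291,89) stays untouched. A close crop will check the choice and help measure the balance.

```bash
python3 - <<'E'
from h import *
im=cv2.imread("pics/top0.png"); a=im[120:270,220:430]
cv2.imwrite("pics/crop0.png",cv2.resize(a,None,fx=3.8,fy=3.8,interpolation=cv2.INTER_CUBIC))
c=cam("top")
for nm,x0,x1,y0,y1 in(("A",312,345,210,258),("B",388,412,208,258)):
    g=cv2.cvtColor(im[y0:y1,x0:x1],cv2.COLOR_BGR2GRAY); m=(g>150).astype(np.uint8)
    n,l,s,ce=cv2.connectedComponentsWithStats(m); k=1+np.argmax(s[1:,4]); pts=np.argwhere(l==k)[:,::-1]+[x0,y0]
    q=cv2.minAreaRect(pts.astype(np.float32)); box=cv2.boxPoints(q); W=ray("top",box,0.02,c); print(nm,q,s[k,4],np.round(W[:,:2],3).tolist(),np.round(ray("top",[q[0]],.014,c),4))
P={k:ray("top",[u],z,c)[0] for k,u,z in(("beamL",(297,145),.09),("beamR",(416,154),.09))}
print({k:np.round(v,3) for k,v in P.items()})
t=np.array([[240,203],[292,212],[281,269],[229,258]]);print(np.round(ray("top",t,.024,c),3).tolist())
# tarp and box heights
def tri(a,b):
    A=[];
    for n,u in(("top",a),("side",b)):
        K,D,rv,tv=cam(n);p=cv2.undistortPoints(np.array([[u]],float),K,D).ravel();A.append((np.c_[cv2.Rodrigues(rv)[0],tv.ravel()],p))
    X=cv2.triangulatePoints(A[0][0],A[1][0],A[0][1].reshape(2,1),A[1][1].reshape(2,1)).ravel();return np.round(X[:3]/X[3],3)
print("tarp",tri((490,113),(398,350)),"box",tri((358,268),(235,238)),tri((415,267),(240,272)),"pivot",)
E
```

```text
A ((326.5666198730469, 233.37100219726562), (8.62366771697998, 35.726619720458984), 19.179006576538086) 302 [[0.427, 0.206], [0.503, 0.179], [0.496, 0.16], [0.42, 0.187]] [[0.4611 0.1829 0.014 ]]
B ((398.2034606933594, 233.4586181640625), (35.35065460205078, 9.630412101745605), 86.633544921875) 337 [[0.5, 0.034], [0.501, 0.011], [0.421, 0.007], [0.42, 0.029]] [[0.4601 0.0194 0.014 ]]
{'beamL': array([0.652, 0.247, 0.09 ]), 'beamR': array([ 0.633, -0.008,  0.09 ])}
[[0.53, 0.378, 0.024], [0.51, 0.261, 0.024], [0.382, 0.286, 0.024], [0.406, 0.403, 0.024]]
tarp [ 0.735 -0.192  0.039] box [0.384 0.116 0.066] [ 0.398 -0.007  0.073] pivot
```

View pics/crop0.png

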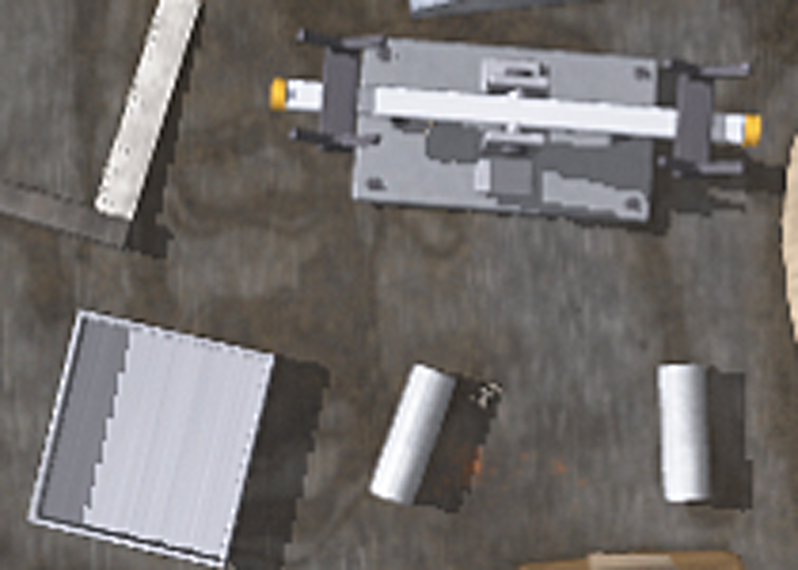

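The crop shows two plain grey barrels, A with its centre at about (329.1,234.2) and B at about (400.1,233.7) in full-image pixels. The empty, level balance has its cradle bridges at about (310,143) and (403,151), and the tray is clear. Both choices are right, so next I compute poses.

```bash
python3 - <<'E'
from h import *
c=cam("top"); f=lambda q:np.array([[220+u/3.8-.4,120+v/3.8-.4] for u,v in q])
for nm,q in(("A",[(417,363),(458,376),(413,505),(370,491)]),("B",[(658,364),(706,364),(710,500),(665,500)])):
    W=ray("top",f(q),.02,c); d=(W[0]+W[1]-W[2]-W[3])/2; print(nm,np.round(W.mean(0),4),"axis deg",round(np.degrees(np.arctan2(d[1],d[0])),1),"len",np.linalg.norm(d))
W=ray("top",f([(272,92),(761,130)]),.088,c);print("tips",np.round(W,4),np.linalg.norm(W[0]-W[1]))
b=ray("top",f([(342,88),(695,118)]),.1,c);d=b[0]-b[1];print("bridge",np.round(b,4),"mid",np.round(b.mean(0),4),np.linalg.norm(d),np.degrees(np.arctan2(d[1],d[0])))
y=ray("top",f([(345,42),(338,134),(705,70),(697,165)]),.12,c);print("yokes",np.round(y,4))
base=ray("top",f([(362,38),(657,60),(648,218),(352,198)]),.006,c);print("base",np.round(base,4),np.round(base.mean(0),4))
togo([.5,-.2,.25],90); togo([.46,.02,.2])
E
```

```text
A [0.4605 0.1783 0.02  ] axis deg -19.9 len 0.08108352050415181
B [0.4607 0.0167 0.02  ] axis deg 2.0 len 0.08129174008388415
tips [[ 0.6549  0.2595  0.088 ]
 [ 0.6335 -0.017   0.088 ]] 0.277311870723229
bridge [[0.6553 0.2199 0.1   ]
 [0.6386 0.0227 0.1   ]] mid [0.6469 0.1213 0.1   ] 0.19789004719615705 85.16200815162341
yokes [[0.6777 0.218  0.12  ]
 [0.6271 0.2219 0.12  ]
 [0.6625 0.0203 0.12  ]
 [0.6101 0.0254 0.12  ]]
base [[0.6998 0.209  0.006 ]
 [0.6865 0.0292 0.006 ]
 [0.5899 0.0358 0.006 ]
 [0.6022 0.2152 0.006 ]] [0.6446 0.1223 0.006 ]
t 0.1 tcp [ 0.1791 -0.6503  0.2524] 
R [[0.964, 0.266, -0.001], [0.266, -0.964, 0.002], [-0.0, -0.002, -1.0]] w 0.0853 F [-0.   0.7 -0.2] g 0.0
shift tool mm [ 429.  -348.9    2.9]
cur yaw -74.6 world turn -15.4 rz 15.4
t 0.1 tcp [ 0.1791 -0.6503  0.2524] 
R [[0.964, 0.266, -0.001], [0.266, -0.964, 0.002], [-0.0, -0.002, -1.0]] w 0.0853 F [-0.   0.7 -0.2] g 0.0
shift tool mm [ 448.8 -571.5   53.3]
```

>>> step_arm:
  moves:
    - {"rz": 7.7,"gripper": 1}
    - {"rz": 7.7}
    - {"dx": 32,"dy": -45}
    - {"dx": 32,"dy": -45}
    - {"dx": 32,"dy": -45}
    - {"dx": 32,"dy": -45}
    - {"dx": 32,"dy": -45}
    - {"dx": 32,"dy": -45}
    - {"dx": 32,"dy": -45}
    - {"dx": 32,"dy": -45}
    - {"dx": 32,"dy": -45}
    - {"dx": 32,"dy": -45}
    - {"dx": -8,"dy": -43,"dz": 10}
    - {"dx": -8,"dy": -43,"dz": 10}
    - {"dx": -8,"dy": -43,"dz": 10}
    - {"dx": -8,"dy": -43,"dz": 10}
    - {"dx": -7,"dy": -45,"dz": 10}
    - {}
  grip_force: 50

```text
invalid input at $.moves[0]: expected keys rx, ry, rz, dx, dy, dz, gripper
```

```bash
python3 - <<'E'
from h import *
togo([.4607,.0167,.2],92); c=cam("wrist"); im=r.grab_frame("wrist"); cv2.imwrite("pics/w1.png",im); np.save("w1.npy",np.array(c,object),allow_pickle=True)
print(np.round(proj("wrist",[[.4607,.0167,.014],[.5007,.0177,.02],[.4207,.0157,.02]],c),1))
E
```

```text
t 0.1 tcp [ 0.1791 -0.6503  0.2524] 
R [[0.964, 0.266, -0.001], [0.266, -0.964, 0.002], [-0.0, -0.002, -1.0]] w 0.0853 F [-0.   0.7 -0.2] g 0.0
shift tool mm [ 448.6 -568.2   53.3]
cur yaw -74.6 world turn -13.4 rz 13.4
[[-42.1 -91.5]
 [  7.6 -75. ]
 [-67.2 -80.8]]
```

View pics/w1.png

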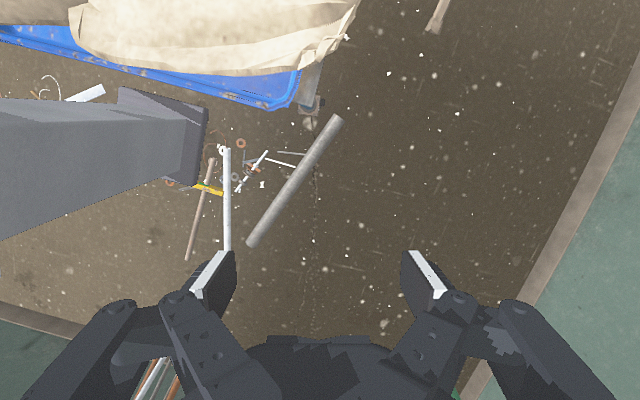

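The move was refused because each row needs every key. The wrist view shows a blue tub with a sack beside the bench, with its rim corner at about (300,100). I'll cross it higher.

>>> step_arm:
  moves:
    - {"rx": 0,"ry": 0,"rz": 7.7,"dx": 0,"dy": 0,"dz": -50,"gripper": 1}
    - {"rx": 0,"ry": 0,"rz": 7.7,"dx": 0,"dy": 0,"dz": -50,"gripper": 1}
    - {"rx": 0,"ry": 0,"rz": 0,"dx": 32,"dy": -45,"dz": 0,"gripper": 1}
    - {"rx": 0,"ry": 0,"rz": 0,"dx": 32,"dy": -45,"dz": 0,"gripper": 1}
    - {"rx": 0,"ry": 0,"rz": 0,"dx": 32,"dy": -45,"dz": 0,"gripper": 1}
    - {"rx": 0,"ry": 0,"rz": 0,"dx": 32,"dy": -45,"dz": 0,"gripper": 1}
    - {"rx": 0,"ry": 0,"rz": 0,"dx": 32,"dy": -45,"dz": 0,"gripper": 1}
    - {"rx": 0,"ry": 0,"rz": 0,"dx": 32,"dy": -45,"dz": 0,"gripper": 1}
    - {"rx": 0,"ry": 0,"rz": 0,"dx": 32,"dy": -45,"dz": 0,"gripper": 1}
    - {"rx": 0,"ry": 0,"rz": 0,"dx": 32,"dy": -45,"dz": 0,"gripper": 1}
    - {"rx": 0,"ry": 0,"rz": 0,"dx": 32,"dy": -45,"dz": 0,"gripper": 1}
    - {"rx": 0,"ry": 0,"rz": 0,"dx": 32,"dy": -45,"dz": 0,"gripper": 1}
    - {"rx": 0,"ry": 0,"rz": 0,"dx": -8,"dy": -43,"dz": 0,"gripper": 1}
    - {"rx": 0,"ry": 0,"rz": 0,"dx": -8,"dy": -43,"dz": 0,"gripper": 1}
    - {"rx": 0,"ry": 0,"rz": 0,"dx": -8,"dy": -43,"dz": 30,"gripper": 1}
    - {"rx": 0,"ry": 0,"rz": 0,"dx": -8,"dy": -43,"dz": 50,"gripper": 1}
    - {"rx": 0,"ry": 0,"rz": 0,"dx": -7,"dy": -45,"dz": 60,"gripper": 1}
    - {"rx": 0,"ry": 0,"rz": 0,"dx": 0,"dy": 0,"dz": 0,"gripper": 1}
  grip_force: 50

```text
clock: 2.4
tcp_pos: [0.4587, 0.0086, 0.2232]
orientation: [-3.141, -0.009, 0.012]
contact_force: [0.4, -0.1, 0.1]
grip_width: 0.0857
gripper_force: 0.0
```

```bash
python3 - <<'E'
from h import *
togo([.4607,.0167,.2],92); c=cam("wrist"); im=r.grab_frame("wrist"); cv2.imwrite("pics/w2.png",im)
print(np.round(proj("wrist",[[.4607,.0167,.014],[.5007,.0177,.02],[.4207,.0157,.02]],c),1))
E
```

```text
t 2.4 tcp [0.4587 0.0086 0.2232] 
R [[1.0, 0.006, -0.007], [0.006, -1.0, 0.001], [-0.007, -0.001, -1.0]] w 0.0857 F [ 0.4 -0.1  0.1] g 0.0
shift tool mm [ 2.2 -8.1 23.2]
cur yaw -89.7 world turn 1.7 rz -1.7
[[311.4 178.6]
 [310.4 145. ]
 [312.1 212. ]]
```

View pics/w2.png

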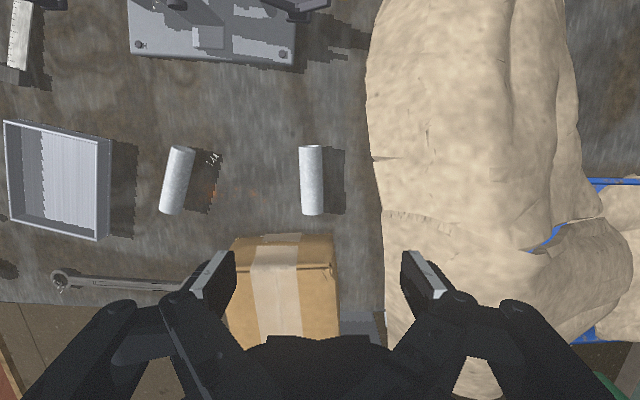

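The picture shows B at about (312,180), where my projection (311,179) put it, with the sack edge at about (375,190) clear to its right. I'll descend with a narrower opening.

>>> step_arm:
  moves:
    - {"rx": 0,"ry": 0,"rz": -1.7,"dx": 3,"dy": -8,"dz": 20,"gripper": 0.4}
    - {"rx": 0,"ry": 0,"rz": 0,"dx": 0,"dy": 0,"dz": 40,"gripper": 0.4}
    - {"rx": 0,"ry": 0,"rz": 0,"dx": 0,"dy": 0,"dz": 50,"gripper": 0.4}
    - {"rx": 0,"ry": 0,"rz": 0,"dx": 0,"dy": 0,"dz": 40,"gripper": 0.4}
    - {"rx": 0,"ry": 0,"rz": 0,"dx": 0,"dy": 0,"dz": 30,"gripper": 0.4}
    - {"rx": 0,"ry": 0,"rz": 0,"dx": 0,"dy": 0,"dz": 16,"gripper": 0.4}
    - {"rx": 0,"ry": 0,"rz": 0,"dx": 0,"dy": 0,"dz": 0,"gripper": 0.4}
  grip_force: 50

```text
clock: 3.32
tcp_pos: [0.4654, 0.0133, 0.0304]
orientation: [3.141, 0.045, -0.0]
contact_force: [-0.3, -0.1, -0.3]
grip_width: 0.0599
gripper_force: 0.0
```

>>> step_arm:
  moves:
    - {"rx": 0,"ry": 0,"rz": 0,"dx": 0,"dy": 0,"dz": 0,"gripper": -1}
    - {"rx": 0,"ry": 0,"rz": 0,"dx": 0,"dy": 0,"dz": 0,"gripper": -1}
    - {"rx": 0,"ry": 0,"rz": 0,"dx": 0,"dy": 0,"dz": 0,"gripper": -1}
    - {"rx": 0,"ry": 0,"rz": 0,"dx": 0,"dy": 0,"dz": 0,"gripper": -1}
    - {"rx": 0,"ry": 0,"rz": 0,"dx": 0,"dy": 0,"dz": 0,"gripper": -1}

```text
clock: 3.95
tcp_pos: [0.4661, 0.0141, 0.0318]
orientation: [3.141, 0.047, 0.004]
contact_force: [-0.6, -0.3, 6.3]
grip_width: 0.0254
gripper_force: 48.7
```

```bash
python3 - <<'E'
from h import *
togo([.6375,.0217,.24],85.5)
E
```

```text
t 3.95 tcp [0.4661 0.0141 0.0318] 
R [[1.0, 0.03, 0.003], [0.03, -1.0, -0.0], [0.003, 0.0, -1.0]] w 0.0254 F [-0.6 -0.3  6.3] g 48.7
shift tool mm [ 172.1   -2.5 -207.7]
cur yaw -88.3 world turn -6.2 rz 6.2
```

The grip is high on the barrel (chord 25.4 mm, upward force). I'll open, go lower and regrip.

>>> step_arm:
  moves:
    - {"rx": 0,"ry": 0,"rz": 0,"dx": -3,"dy": 0,"dz": 0,"gripper": 0.2}
    - {"rx": 0,"ry": 0,"rz": 0,"dx": 0,"dy": 0,"dz": 3,"gripper": 0.2}
    - {"rx": 0,"ry": 0,"rz": 0,"dx": 0,"dy": 0,"dz": 2,"gripper": 0.2}
    - {"rx": 0,"ry": 0,"rz": 0,"dx": 0,"dy": 0,"dz": 0,"gripper": 0.2}
  grip_force: 50

```text
clock: 4.45
tcp_pos: [0.4618, 0.0139, 0.0252]
orientation: [3.141, 0.047, -0.001]
contact_force: [0.5, 0.8, -0.1]
grip_width: 0.0509
gripper_force: 0.0
```

>>> step_arm:
  moves:
    - {"rx": 0,"ry": 0,"rz": 0,"dx": 0,"dy": 0,"dz": 0,"gripper": -1}
    - {"rx": 0,"ry": 0,"rz": 0,"dx": 0,"dy": 0,"dz": 0,"gripper": -1}
    - {"rx": 0,"ry": 0,"rz": 0,"dx": 0,"dy": 0,"dz": 0,"gripper": -1}
    - {"rx": 0,"ry": 0,"rz": 0,"dx": 0,"dy": 0,"dz": 0,"gripper": -1}

```text
clock: 4.95
tcp_pos: [0.462, 0.014, 0.0256]
orientation: [3.141, 0.047, 0.0]
contact_force: [-1.7, 0.3, 5.6]
grip_width: 0.0253
gripper_force: 49.0
```

>>> step_arm:
  moves:
    - {"rx": 0,"ry": 0,"rz": 0,"dx": 0,"dy": 0,"dz": -30,"gripper": -1}
    - {"rx": 0,"ry": 0,"rz": 3.1,"dx": 0,"dy": 0,"dz": -50,"gripper": -1}
    - {"rx": 0,"ry": 0,"rz": 3.1,"dx": 0,"dy": 0,"dz": -50,"gripper": -1}
    - {"rx": 0,"ry": 0,"rz": 0,"dx": 24,"dy": -3,"dz": -30,"gripper": -1}
    - {"rx": 0,"ry": 0,"rz": 0,"dx": 40,"dy": -5,"dz": 0,"gripper": -1}
    - {"rx": 0,"ry": 0,"rz": 0,"dx": 40,"dy": -5,"dz": 0,"gripper": -1}
    - {"rx": 0,"ry": 0,"rz": 0,"dx": 40,"dy": -5,"dz": 0,"gripper": -1}
    - {"rx": 0,"ry": 0,"rz": 0,"dx": 30,"dy": -3,"dz": 0,"gripper": -1}
    - {"rx": 0,"ry": 0,"rz": 0,"dx": 0,"dy": 0,"dz": 0,"gripper": -1}
    - {"rx": 0,"ry": 0,"rz": 0,"dx": 0,"dy": 0,"dz": 0,"gripper": -1}

```text
clock: 6.2
tcp_pos: [0.6359, 0.0212, 0.1846]
orientation: [3.139, -0.123, -0.003]
contact_force: [-0.3, -0.7, -2.1]
grip_width: 0.0253
gripper_force: 49.7
```

```bash
python3 - <<'E'
from h import *
togo([.6375,.0217,.143],85.5)
c=cam("wrist"); cv2.imwrite("pics/w3.png",r.grab_frame("wrist")); b=cam("top"); t=r.grab_frame("top")
cv2.imwrite("pics/t3.png",cv2.resize(t[100:260,290:440],None,fx=3.7,fy=3.7,interpolation=cv2.INTER_CUBIC))
print(np.round(proj("wrist",[[.6375,.0217,.131],[.6533,.2213,.131]],c),1))
E
```

```text
t 6.2 tcp [0.6359 0.0212 0.1846] 
R [[0.997, -0.078, -0.002], [-0.078, -0.997, -0.0], [-0.002, 0.0, -1.0]] w 0.0253 F [-0.3 -0.7 -2.1] g 49.7
shift tool mm [ 1.6 -0.7 41.6]
cur yaw -94.5 world turn -0.0 rz 0.0
[[317.4 230. ]
 [ 32.6 228.3]]
```

View pics/w3.png

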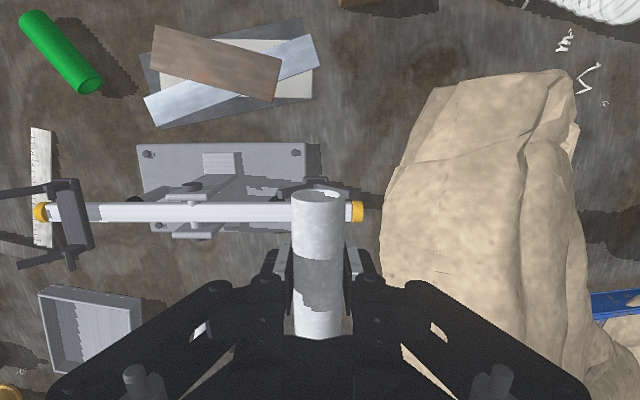

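```bash
python3 - <<'E'
from h import *
c=cam("wrist"); o,M=st(); p=o["tcp_pos"]; b=p+M@[0,0,.012]
print(np.round(proj("wrist",[[.6549,.2595,.088],[.6335,-.017,.088],b+M@[.04,0,-.0135],b+M@[.04,0,0.0135],b+M@[.04,.0135,0],b+M@[.04,-.0135,0],b+M@[-.04,0,-.0135],[.6524,.22,.131],[.6998,.209,.006],[.6865,.0292,.006]],c),1).tolist())
E
```

```text
t 6.3 tcp [0.6359 0.0211 0.1852] 
R [[0.997, -0.078, -0.001], [-0.078, -0.997, -0.0], [-0.001, 0.0, -1.0]] w 0.0257 F [-0.4 -0.3 -0.8] g 49.7
[[39.5, 210.5], [365.1, 210.6], [318.9, 196.6], [318.7, 182.9], [346.7, 189.1], [290.9, 189.1], [318.7, 343.2], [35.2, 229.1], [137.6, 142.9], [306.6, 140.9]]
```

View pics/t3.png

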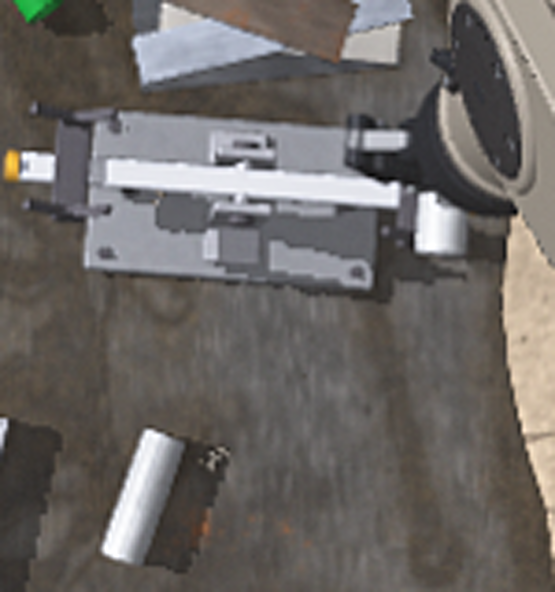

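The views agree with my model to within 2–3 mm, and the nipple hangs over the right cradle. Lowering it now.

>>> step_arm:
  moves:
    - {"rx": 0,"ry": 0,"rz": 0,"dx": 1.5,"dy": -1.5,"dz": 20,"gripper": -1}
    - {"rx": 0,"ry": 0,"rz": 0,"dx": 0,"dy": 0,"dz": 14,"gripper": -1}
    - {"rx": 0,"ry": 0,"rz": 0,"dx": 0,"dy": 0,"dz": 7,"gripper": -1}
    - {"rx": 0,"ry": 0,"rz": 0,"dx": 0,"dy": 1,"dz": 3,"gripper": -1}
    - {"rx": 0,"ry": 0,"rz": 0,"dx": 0,"dy": 1,"dz": 3,"gripper": -1}
    - {"rx": 0,"ry": 0,"rz": 0,"dx": 0,"dy": 1,"dz": 3,"gripper": -1}
    - {"rx": 0,"ry": 0,"rz": 0,"dx": 0,"dy": 1,"dz": 2,"gripper": -1}
    - {"rx": 0,"ry": 0,"rz": 0,"dx": 0,"dy": 0,"dz": 0,"gripper": -1}
    - {"rx": 0,"ry": 0,"rz": 0,"dx": 0,"dy": 0,"dz": 0,"gripper": -1}

```text
clock: 7.42
tcp_pos: [0.6385, 0.0186, 0.1336]
orientation: [-3.139, 0.123, -0.0]
contact_force: [-0.5, -0.0, -1.1]
grip_width: 0.0256
gripper_force: 49.7
```

>>> step_arm:
  moves:
    - {"rx": 0,"ry": 0,"rz": 0,"dx": 0,"dy": 0,"dz": 0,"gripper": 0.05}
    - {"rx": 0,"ry": 0,"rz": 0,"dx": 0,"dy": 0,"dz": 0,"gripper": 0.05}
    - {"rx": 0,"ry": 0,"rz": 0,"dx": 0,"dy": 0,"dz": 0,"gripper": 0.05}
    - {"rx": 0,"ry": 0,"rz": 0,"dx": 0,"dy": 0,"dz": -20,"gripper": 0.05}
    - {"rx": 0,"ry": 0,"rz": 0,"dx": 0,"dy": 0,"dz": -40,"gripper": 0.05}
    - {"rx": 0,"ry": 0,"rz": 0,"dx": 0,"dy": 0,"dz": -50,"gripper": 0.05}
    - {"rx": 0,"ry": 0,"rz": 0,"dx": 0,"dy": 0,"dz": 0,"gripper": 0.05}

```text
clock: 8.3
tcp_pos: [0.6412, 0.0193, 0.25]
orientation: [-3.138, 0.123, -0.016]
contact_force: [-0.5, 0.6, -0.4]
grip_width: 0.0451
gripper_force: 0.0
```

```bash
python3 - <<'E'
from h import *
togo([.4605,.1783,.2],70.1); c=cam("wrist"); cv2.imwrite("pics/w4.png",r.grab_frame("wrist"))
print(np.round(proj("wrist",[[.6371,.0167,.117],[.6771,.0137,.117],[.5971,.0197,.117]],c),1).tolist(),np.round(proj("wrist",[[.6371,.0167,.131]],c),1))
E
```

```text
t 8.3 tcp [0.6412 0.0193 0.25  ] 
R [[0.997, -0.079, 0.01], [-0.079, -0.997, 0.001], [0.01, -0.002, -1.0]] w 0.0451 F [-0.5  0.6 -0.4] g 0.0
shift tool mm [-193.2 -144.2   48.3]
cur yaw -94.5 world turn -15.4 rz 15.4
[[321.6, 204.6], [321.6, 161.9], [321.5, 243.7]] [[321.7 209. ]]
```

View pics/w4.png

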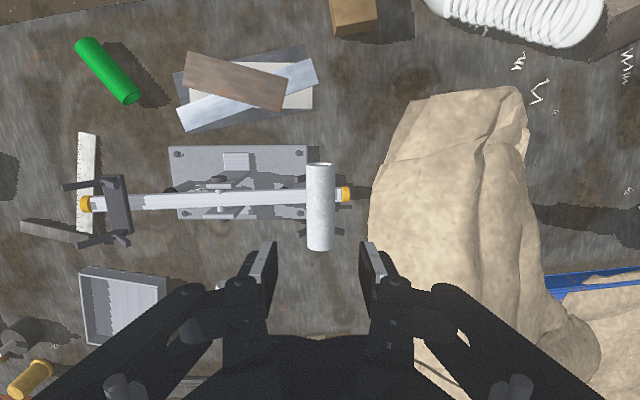

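B lies seated in the right cradle at about (320,206), with that arm down. Now for A.

>>> step_arm:
  moves:
    - {"rx": 0,"ry": 0,"rz": 7.7,"dx": 0,"dy": 0,"dz": 0,"gripper": 0.3}
    - {"rx": 0,"ry": 0,"rz": 7.7,"dx": 0,"dy": 0,"dz": 0,"gripper": 0.3}
    - {"rx": 0,"ry": 0,"rz": 0,"dx": -46,"dy": -18,"dz": 0,"gripper": 0.3}
    - {"rx": 0,"ry": 0,"rz": 0,"dx": -46,"dy": -18,"dz": 10,"gripper": 0.3}
    - {"rx": 0,"ry": 0,"rz": 0,"dx": -46,"dy": -18,"dz": 20,"gripper": 0.3}
    - {"rx": 0,"ry": 0,"rz": 0,"dx": -46,"dy": -18,"dz": 40,"gripper": 0.3}
    - {"rx": 0,"ry": 0,"rz": 0,"dx": -40,"dy": -16,"dz": 40,"gripper": 0.3}
    - {"rx": 0,"ry": 0,"rz": 0,"dx": 0,"dy": 0,"dz": 0,"gripper": 0.3}
    - {"rx": 0,"ry": 0,"rz": 0,"dx": 0,"dy": 0,"dz": 0,"gripper": 0.3}

```text
clock: 9.48
tcp_pos: [0.4586, 0.1768, 0.1342]
orientation: [3.094, -0.543, -0.0]
contact_force: [0.3, -0.3, 0.3]
grip_width: 0.0555
gripper_force: 0.0
```

```bash
python3 - <<'E'
from h import *
togo([.4605,.178,.0255],70.1)
c=cam("wrist"); im=r.grab_frame("wrist"); cv2.imwrite("pics/w5.png",im)
o,M=st(); a=np.array([np.cos(np.radians(-19.9)),np.sin(np.radians(-19.9)),0]);n=np.array([-a[1],a[0],0]);P=np.array([.4605,.178,.0135])
print(np.round(proj("wrist",[P+s*.04*a+t*.0135*n for s,t in((1,1),(1,-1),(-1,-1),(-1,1))],c)).tolist())
g=cv2.cvtColor(im,cv2.COLOR_BGR2GRAY); print([ (v,[int(x) for x in g[v,270:380:6]]) for v in (150,180,210)])
E
```

```text
t 9.47 tcp [0.4586 0.1768 0.1342] 
R [[0.94, -0.34, -0.0], [-0.34, -0.94, -0.0], [0.0, 0.0, -1.0]] w 0.0555 F [ 0.3 -0.3  0.3] g 0.0
shift tool mm [  1.3  -1.8 108.7]
cur yaw -109.9 world turn -0.0 rz 0.0
t 9.53 tcp [0.4594 0.1766 0.1347] 
R [[0.94, -0.341, 0.001], [-0.341, -0.94, 0.0], [0.001, -0.0, -1.0]] w 0.0556 F [ 0.5 -0.  -0.7] g 0.0
[[300.0, 156.0], [332.0, 156.0], [331.0, 242.0], [302.0, 242.0]]
[(150, [118, 118, 128, 123, 117, 123, 122, 124, 117, 122, 112, 120, 105, 118, 105, 108, 123, 121, 127]), (180, [103, 102, 104, 107, 109, 252, 247, 231, 200, 151, 97, 88, 90, 94, 87, 80, 123, 132, 134]), (210, [116, 106, 108, 111, 111, 248, 246, 232, 201, 155, 100, 96, 92, 89, 102, 117, 109, 116, 115])]
```

The barrel in the wrist image spans columns 299–330, as predicted, so I descend and grip.

>>> step_arm:
  moves:
    - {"rx": 0,"ry": 0,"rz": 0,"dx": 1,"dy": -1.5,"dz": 40,"gripper": 0.3}
    - {"rx": 0,"ry": 0,"rz": 0,"dx": 0,"dy": 0,"dz": 40,"gripper": 0.3}
    - {"rx": 0,"ry": 0,"rz": 0,"dx": 0,"dy": 0,"dz": 20,"gripper": 0.3}
    - {"rx": 0,"ry": 0,"rz": 0,"dx": 0,"dy": 0,"dz": 8,"gripper": 0.3}
    - {"rx": 0,"ry": 0,"rz": 0,"dx": 0,"dy": 0,"dz": 0,"gripper": 0.3}
    - {"rx": 0,"ry": 0,"rz": 0,"dx": 0,"dy": 0,"dz": 0,"gripper": -1}
    - {"rx": 0,"ry": 0,"rz": 0,"dx": 0,"dy": 0,"dz": 0,"gripper": -1}
    - {"rx": 0,"ry": 0,"rz": 0,"dx": 0,"dy": 0,"dz": 0,"gripper": -1}
    - {"rx": 0,"ry": 0,"rz": 0,"dx": 0,"dy": 0,"dz": 0,"gripper": -1}
    - {"rx": 0,"ry": 0,"rz": 0,"dx": 0,"dy": 0,"dz": 0,"gripper": -1}
  grip_force: 50

```text
clock: 10.78
tcp_pos: [0.4607, 0.1784, 0.0274]
orientation: [-3.093, 0.543, -0.003]
contact_force: [-0.7, -0.1, 6.4]
grip_width: 0.0255
gripper_force: 48.7
```

>>> step_arm:
  moves:
    - {"rx": 0,"ry": 0,"rz": 0,"dx": 0,"dy": 0,"dz": -30,"gripper": -1}
    - {"rx": 0,"ry": 0,"rz": -7.7,"dx": 0,"dy": 0,"dz": -55,"gripper": -1}
    - {"rx": 0,"ry": 0,"rz": -7.7,"dx": 0,"dy": 0,"dz": -55,"gripper": -1}
    - {"rx": 0,"ry": 0,"rz": 0,"dx": 0,"dy": 0,"dz": -40,"gripper": -1}
    - {"rx": 0,"ry": 0,"rz": 0,"dx": 38,"dy": -10,"dz": 0,"gripper": -1}
    - {"rx": 0,"ry": 0,"rz": 0,"dx": 40,"dy": -11,"dz": 0,"gripper": -1}
    - {"rx": 0,"ry": 0,"rz": 0,"dx": 40,"dy": -11,"dz": 0,"gripper": -1}
    - {"rx": 0,"ry": 0,"rz": 0,"dx": 40,"dy": -11,"dz": 0,"gripper": -1}
    - {"rx": 0,"ry": 0,"rz": 0,"dx": 30,"dy": -9,"dz": 0,"gripper": -1}
    - {"rx": 0,"ry": 0,"rz": 0,"dx": 0,"dy": 0,"dz": 0,"gripper": -1}
    - {"rx": 0,"ry": 0,"rz": 0,"dx": 0,"dy": 0,"dz": 0,"gripper": -1}

```text
clock: 12.15
tcp_pos: [0.6502, 0.2151, 0.2058]
orientation: [3.139, -0.123, -0.002]
contact_force: [0.4, 0.5, -2.6]
grip_width: 0.0252
gripper_force: 50.4
```

```bash
python3 - <<'E'
from h import *
togo([.6525,.216,.161],85.5)
E
```

```text
t 12.15 tcp [0.6502 0.2151 0.2058] 
R [[0.997, -0.078, -0.001], [-0.078, -0.997, -0.0], [-0.001, 0.001, -1.0]] w 0.0252 F [ 0.4  0.5 -2.6] g 50.4
shift tool mm [ 2.3 -1.1 44.8]
cur yaw -94.5 world turn -0.0 rz 0.0
```

>>> step_arm:
  moves:
    - {"rx": 0,"ry": 0,"rz": 0,"dx": 2,"dy": -1,"dz": 20,"gripper": -1}
    - {"rx": 0,"ry": 0,"rz": 0,"dx": 0,"dy": 0,"dz": 16,"gripper": -1}
    - {"rx": 0,"ry": 0,"rz": 0,"dx": 0,"dy": 0,"dz": 8,"gripper": -1}
    - {"rx": 0,"ry": 0,"rz": 0,"dx": 0,"dy": -1,"dz": 3,"gripper": -1}
    - {"rx": 0,"ry": 0,"rz": 0,"dx": 0,"dy": -2,"dz": 4,"gripper": -1}
    - {"rx": 0,"ry": 0,"rz": 0,"dx": 0,"dy": -1.5,"dz": 4,"gripper": -1}
    - {"rx": 0,"ry": 0,"rz": 0,"dx": 0,"dy": -1.5,"dz": 4,"gripper": -1}
    - {"rx": 0,"ry": 0,"rz": 0,"dx": 0,"dy": 0,"dz": 0,"gripper": -1}
    - {"rx": 0,"ry": 0,"rz": 0,"dx": 0,"dy": 0,"dz": 0,"gripper": -1}

```text
clock: 13.28
tcp_pos: [0.6538, 0.2221, 0.1473]
orientation: [-3.139, 0.123, -0.0]
contact_force: [-0.8, -1.8, -2.4]
grip_width: 0.0253
gripper_force: 50.5
```

```bash
python3 - <<'E'
from h import *
togo([.6533,.2213,.145]); print(np.round(r.get_obs()["moment"],2))
t=r.grab_frame("top")
cv2.imwrite("pics/t6.png",cv2.resize(t[90:210,270:430],None,fx=4.5,fy=4.5,interpolation=cv2.INTER_CUBIC))
E
```

```text
t 13.28 tcp [0.6538 0.2221 0.1473] 
R [[0.997, -0.078, 0.0], [-0.078, -0.997, 0.0], [0.0, -0.0, -1.0]] w 0.0253 F [-0.8 -1.8 -2.4] g 50.5
shift tool mm [-0.5  0.8  2.3]
[-0.42  0.14  0.06]
```

View pics/t6.png

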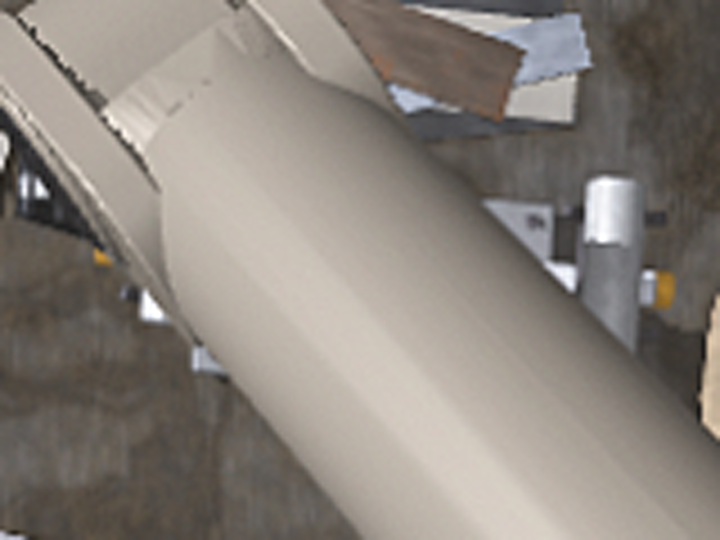

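>>> step_arm:
  moves:
    - {"rx": 0,"ry": 0,"rz": 0,"dx": 0,"dy": 0,"dz": 3,"gripper": -1}
    - {"rx": 0,"ry": 0,"rz": 0,"dx": 0,"dy": 0,"dz": 3,"gripper": -1}
    - {"rx": 0,"ry": 0,"rz": 0,"dx": 0,"dy": 0,"dz": 0,"gripper": -1}
    - {"rx": 0,"ry": 0,"rz": 0,"dx": 0,"dy": 0,"dz": 0,"gripper": -1}

```text
clock: 13.82
tcp_pos: [0.6541, 0.2234, 0.1417]
orientation: [-3.137, 0.122, -0.002]
contact_force: [1.3, 3.3, -0.3]
grip_width: 0.0254
gripper_force: 50.6
```

```bash
python3 - <<'E'
from h import *
togo([.6533,.2213,.145]); print(np.round(r.get_obs()["moment"],2))
c=cam("wrist"); im=r.grab_frame("wrist"); cv2.imwrite("pics/w6.png",im)
s=cam("side"); t=r.grab_frame("side"); cv2.imwrite("pics/s6.png",t)
a=cv2.resize(t[180:300,290:390],(500,600),interpolation=cv2.INTER_CUBIC)[:480]
cv2.imwrite("pics/m6.png",np.hstack([cv2.resize(a,(400,400)),cv2.resize(im[120:320,200:600],(400,400))[:, :]]))
E
```

```text
t 13.82 tcp [0.6541 0.2234 0.1417] 
R [[0.997, -0.078, 0.001], [-0.078, -0.997, 0.002], [0.001, -0.002, -1.0]] w 0.0254 F [ 1.3  3.3 -0.3] g 50.6
shift tool mm [-0.6  2.2 -3.3]
[ 0.83 -0.13  0.03]
```

View pics/m6.png

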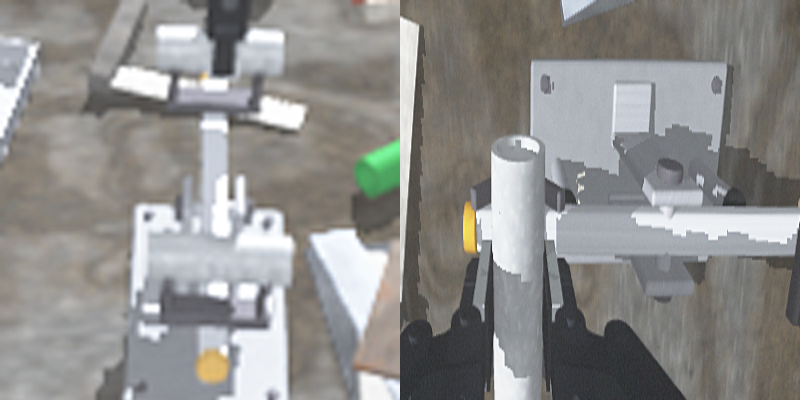

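In the crop, A sits centred between the left yoke walls (right panel, about (518,190)), with B in the right cradle (left panel, about (220,260)). Releasing A.

>>> step_arm:
  moves:
    - {"rx": 0,"ry": 0,"rz": 0,"dx": 0,"dy": 0,"dz": 0,"gripper": 0.1}
    - {"rx": 0,"ry": 0,"rz": 0,"dx": 0,"dy": 0,"dz": 0,"gripper": 0.1}
    - {"rx": 0,"ry": 0,"rz": 0,"dx": 0,"dy": 0,"dz": 0,"gripper": 0.1}
    - {"rx": 0,"ry": 0,"rz": 0,"dx": 0,"dy": 0,"dz": 0,"gripper": 0.1}
    - {"rx": 0,"ry": 0,"rz": 0,"dx": 0,"dy": 0,"dz": -15,"gripper": 0.1}
    - {"rx": 0,"ry": 0,"rz": 0,"dx": 0,"dy": 0,"dz": -40,"gripper": 0.1}
    - {"rx": 0,"ry": 0,"rz": 0,"dx": 0,"dy": 0,"dz": -55,"gripper": 0.1}
    - {"rx": 0,"ry": 0,"rz": 0,"dx": 0,"dy": 0,"dz": 0,"gripper": 0.1}
    - {"rx": 0,"ry": 0,"rz": 0,"dx": 0,"dy": 0,"dz": 0,"gripper": 0.1}
    - {"rx": 0,"ry": 0,"rz": 0,"dx": 0,"dy": 0,"dz": 0,"gripper": 0.1}

```text
clock: 15.18
tcp_pos: [0.6531, 0.2216, 0.2499]
orientation: [3.138, -0.123, -0.003]
contact_force: [0.5, 0.4, 0.6]
grip_width: 0.0472
gripper_force: 0.0
```

```bash
python3 - <<'E'
from h import *
st()
c=cam("wrist"); im=r.grab_frame("wrist"); cv2.imwrite("pics/w7.png",im)
s=cam("side"); t=r.grab_frame("side")
cv2.imwrite("pics/m7.png",np.hstack([cv2.resize(t[180:290,300:380],(400,550),interpolation=cv2.INTER_CUBIC),cv2.resize(im[100:320,230:390],(400,550))]))
cv2.imwrite("pics/m7.png",np.hstack([cv2.resize(t[190:290,305:375],(300,430),interpolation=cv2.INTER_CUBIC),cv2.resize(im[120:320,260:500],(500,430))]))
u=np.array([.078,.997,0]);P=np.array([.645,.1215,0])
for nm,yl,zl,yr,zr in(("Rdown",.093,.145,.105,.117),("Ldown",.105,.117,.093,.145)):
    for n,cc in(("wrist",c),("side",s)): print(nm,n,np.round(proj(n,[P+u*yl+[0,0,zl],P-u*yr+[0,0,zr]],cc),1).tolist())
    K=.137*np.cos(.14);k=.137*np.sin(.14)*(1 if nm=="Rdown" else -1)
    print(" beam tips wrist",np.round(proj("wrist",[P+u*K+[0,0,.085+k],P-u*K+[0,0,.085-k]],c),1).tolist(),"side",np.round(proj("side",[P+u*K+[0,0,.085+k],P-u*K+[0,0,.085-k]],s),1).tolist())
E
```

```text
t 15.18 tcp [0.6531 0.2216 0.2499] 
R [[0.997, -0.078, -0.002], [-0.078, -0.997, -0.001], [-0.002, 0.001, -1.0]] w 0.0472 F [0.5 0.4 0.6] g 0.0
Rdown wrist [[326.9, 208.5], [531.0, 199.2]]
Rdown side [[344.2, 188.6], [343.1, 249.9]]
 beam tips wrist [[282.0, 195.6], [524.7, 186.7]] side [[343.5, 192.0], [341.8, 275.9]]
Ldown wrist [[313.1, 199.2], [540.6, 208.2]]
Ldown side [[343.7, 194.8], [343.8, 236.9]]
 beam tips wrist [[286.1, 186.4], [550.3, 195.7]] side [[342.7, 203.5], [342.7, 263.7]]
```

View pics/m7.png

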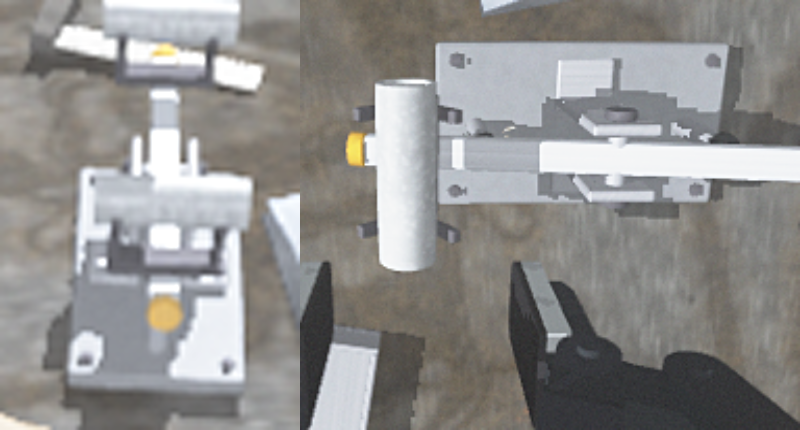

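Viewing m7 takes me to 11 pictures, one over the limit of 10, so I'll work from numbers only from here on.

- **What it shows:** A is at wrist (311,201). In the side view B is at (346,237) and the near beam tip at (343.5,263).
- **Comparison:** these match the "left down" prediction of (313,199), (344,237) and (343,264). "Right down" would give (327,208), (343,250) and (342,276).
- **Result:** the left arm dropped, so A is the heavier nipple and goes to the tray.

>>> step_arm:
  moves:
    - {"rx": 0,"ry": 0,"rz": 0,"dx": 0,"dy": -5.5,"dz": 40,"gripper": 0.15}
    - {"rx": 0,"ry": 0,"rz": 0,"dx": 0,"dy": 0,"dz": 40,"gripper": 0.15}
    - {"rx": 0,"ry": 0,"rz": 0,"dx": 0,"dy": 0,"dz": 25,"gripper": 0.15}
    - {"rx": 0,"ry": 0,"rz": 0,"dx": 0,"dy": 0,"dz": 15,"gripper": 0.15}
    - {"rx": 0,"ry": 0,"rz": 0,"dx": 0,"dy": 0,"dz": 0,"gripper": 0.15}
    - {"rx": 0,"ry": 0,"rz": 0,"dx": 0,"dy": 0,"dz": 0,"gripper": 0.15}
  grip_force: 50

```text
clock: 16.02
tcp_pos: [0.6549, 0.2279, 0.1323]
orientation: [-3.138, 0.123, -0.002]
contact_force: [0.2, 0.6, 0.1]
grip_width: 0.0492
gripper_force: 0.0
```

>>> step_arm:
  moves:
    - {"rx": 0,"ry": 0,"rz": 0,"dx": 0,"dy": 0,"dz": 0,"gripper": -1}
    - {"rx": 0,"ry": 0,"rz": 0,"dx": 0,"dy": 0,"dz": 0,"gripper": -1}
    - {"rx": 0,"ry": 0,"rz": 0,"dx": 0,"dy": 0,"dz": 0,"gripper": -1}
    - {"rx": 0,"ry": 0,"rz": 0,"dx": 0,"dy": 0,"dz": 0,"gripper": -1}

```text
clock: 16.52
tcp_pos: [0.6549, 0.2278, 0.1326]
orientation: [-3.139, 0.123, -0.003]
contact_force: [-1.0, -0.9, 6.6]
grip_width: 0.0253
gripper_force: 49.0
```

Gripped at 25.3 mm. I'll lift slowly along the cradle's arc so the beam, with B on it, settles gently.

>>> step_arm:
  moves:
    - {"rx": 0,"ry": 0,"rz": 0,"dx": 0,"dy": 1,"dz": -4,"gripper": -1}
    - {"rx": 0,"ry": 0,"rz": 0,"dx": 0,"dy": 1,"dz": -4,"gripper": -1}
    - {"rx": 0,"ry": 0,"rz": 0,"dx": 0,"dy": 1.5,"dz": -4,"gripper": -1}
    - {"rx": 0,"ry": 0,"rz": 0,"dx": 0,"dy": 1.5,"dz": -4,"gripper": -1}
    - {"rx": 0,"ry": 0,"rz": 0,"dx": 0,"dy": 2,"dz": -4,"gripper": -1}
    - {"rx": 0,"ry": 0,"rz": 0,"dx": 0,"dy": 2,"dz": -4,"gripper": -1}
    - {"rx": 0,"ry": 0,"rz": 0,"dx": 0,"dy": 2,"dz": -4,"gripper": -1}
    - {"rx": 0,"ry": 0,"rz": 0,"dx": 0,"dy": 1,"dz": -5,"gripper": -1}
    - {"rx": 0,"ry": 0,"rz": 0,"dx": 0,"dy": 0,"dz": -10,"gripper": -1}
    - {"rx": 0,"ry": 0,"rz": 0,"dx": 0,"dy": 0,"dz": -40,"gripper": -1}
    - {"rx": 0,"ry": 0,"rz": 0,"dx": 0,"dy": 0,"dz": -10,"gripper": -1}
    - {"rx": 0,"ry": 0,"rz": 0,"dx": 0,"dy": 0,"dz": 0,"gripper": -1}

```text
clock: 18.02
tcp_pos: [0.6535, 0.2157, 0.2247]
orientation: [-3.139, 0.123, -0.002]
contact_force: [0.4, 0.4, -3.5]
grip_width: 0.0253
gripper_force: 49.6
```

```bash
python3 - <<'E'
from h import *
c=cam("top"); im=cv2.imread("pics/top0.png")
f=lambda q:np.array([[220+u/3.8-.4,120+v/3.8-.4] for u,v in q])
W=ray("top",f([(80,312),(273,354),(224,566),(32,520)]),.024,c); print(np.round(W,4).tolist(),"mid",np.round(W.mean(0),4))
d=(W[0]+W[1]-W[2]-W[3]); print("tray long axis deg",np.degrees(np.arctan2(d[1],d[0])),np.linalg.norm(d)/2)
# B still there? bright pixels around right cradle in wrist
w=r.grab_frame("wrist"); t=r.grab_frame("side"); s=cam("side")
u=np.array([.078,.997,0]);P=np.array([.645,.1215,0])
print("B pred Rdown side",np.round(proj("side",[P-u*.105+[0,0,.117]],s),1)); g=cv2.cvtColor(t,cv2.COLOR_BGR2GRAY)
print("side col 346 rows 225-285",[int(x) for x in g[225:285:3,335]], [int(x) for x in g[225:285:3,350]])
togo([W.mean(0)[0],W.mean(0)[1],.15],np.degrees(np.arctan2(d[1],d[0])))
E
```

```text
[[0.5332, 0.3768, 0.024], [0.5081, 0.2621, 0.024], [0.3827, 0.2913, 0.024], [0.4099, 0.4054, 0.024]] mid [0.4585 0.3339 0.024 ]
tray long axis deg -13.089361598164627 0.12767164197718325
B pred Rdown side [[343.1 249.9]]
side col 346 rows 225-285 [160, 162, 129, 191, 169, 174, 162, 205, 212, 193, 157, 100, 104, 130, 144, 146, 145, 146, 158, 86] [255, 255, 208, 188, 189, 206, 225, 253, 197, 190, 174, 155, 147, 142, 238, 239, 239, 241, 153, 110]
t 18.12 tcp [0.6526 0.2151 0.2227] 
R [[0.997, -0.078, -0.002], [-0.078, -0.997, -0.001], [-0.002, 0.001, -1.0]] w 0.0253 F [-0.9  0.5 -2.6] g 49.6
shift tool mm [-202.7 -103.3   72.9]
cur yaw -94.5 world turn 81.4 rz -81.4
```

>>> step_arm:
  moves:
    - {"rx": 0,"ry": 0,"rz": 8.6,"dx": 0,"dy": 0,"dz": 0,"gripper": -1}
    - {"rx": 0,"ry": 0,"rz": 0,"dx": -36,"dy": -12,"dz": 0,"gripper": -1}
    - {"rx": 0,"ry": 0,"rz": 0,"dx": -45,"dy": -15,"dz": 0,"gripper": -1}
    - {"rx": 0,"ry": 0,"rz": 0,"dx": -45,"dy": -15,"dz": 10,"gripper": -1}
    - {"rx": 0,"ry": 0,"rz": 0,"dx": -45,"dy": -15,"dz": 20,"gripper": -1}
    - {"rx": 0,"ry": 0,"rz": 0,"dx": -30,"dy": -10,"dz": 30,"gripper": -1}
    - {"rx": 0,"ry": 0,"rz": 0,"dx": -15,"dy": -5,"dz": 30,"gripper": -1}
    - {"rx": 0,"ry": 0,"rz": 0,"dx": 0,"dy": 0,"dz": 20,"gripper": -1}
    - {"rx": 0,"ry": 0,"rz": 0,"dx": 0,"dy": 0,"dz": 0,"gripper": -1}
    - {"rx": 0,"ry": 0,"rz": 0,"dx": 0,"dy": 0,"dz": 0,"gripper": -1}

```text
clock: 19.38
tcp_pos: [0.4607, 0.3343, 0.1147]
orientation: [-3.12, 0.361, -0.002]
contact_force: [-0.2, -0.2, -2.9]
grip_width: 0.0256
gripper_force: 49.6
```

```bash
python3 - <<'E'
from h import *
togo([.4585,.334,.036],76.9); t=r.grab_frame("side"); w=r.grab_frame("wrist"); c=cam("wrist")
b=cv2.imread("pics/side0.png")
# B check: correlate barrel template near right cradle between predicted states
s=cam("side"); g=cv2.cvtColor(t,cv2.COLOR_BGR2GRAY)
s6=cv2.imread("pics/s6.png"); q=cv2.matchTemplate(t[220:290,310:380],s6[238-10:238+10,325:363],cv2.TM_CCOEFF_NORMED); print("match",cv2.minMaxLoc(q)[1],np.array(cv2.minMaxLoc(q)[3])+[310+19,220+10])
q=cv2.matchTemplate(s6[220:290,310:380],s6[228:248,325:363],cv2.TM_CCOEFF_NORMED);print(np.array(cv2.minMaxLoc(q)[3])+[329,230])
a=np.radians(-13.1);ex=np.array([np.cos(a),np.sin(a),0]);ey=np.array([-ex[1],ex[0],0]);T=np.array([.4585,.334,.024])
print("tray corners pred",np.round(proj("wrist",[T+i*.065*ex+j*.06*ey for i,j in((1,1),(1,-1),(-1,-1),(-1,1))],c)).tolist())
gw=cv2.cvtColor(w,cv2.COLOR_BGR2GRAY);print("row150",[int(x) for x in gw[150,200:440:5]]); 
E
```

```text
t 19.38 tcp [0.4607 0.3343 0.1147] 
R [[0.974, -0.228, 0.001], [-0.228, -0.974, 0.0], [0.001, -0.001, -1.0]] w 0.0256 F [-0.2 -0.2 -2.9] g 49.6
shift tool mm [-2.2  0.8 78.7]
cur yaw -103.2 world turn 0.1 rz -0.1
match 0.5671316981315613 [344 238]
[344 238]
tray corners pred [[238.0, 133.0], [402.0, 132.0], [389.0, 287.0], [251.0, 287.0]]
row150 [121, 125, 122, 122, 113, 117, 114, 126, 250, 119, 147, 157, 157, 155, 155, 154, 156, 226, 220, 221, 217, 222, 223, 223, 223, 224, 225, 222, 222, 223, 224, 219, 224, 223, 223, 220, 227, 225, 216, 235, 85, 87, 85, 94, 84, 88, 112, 102]
```

The tray edges in the wrist image, about columns 240 and 398 at row 150, match the prediction of about 239 and 400. Lowering into the tray.

>>> step_arm:
  moves:
    - {"rx": 0,"ry": 0,"rz": 0,"dx": -2,"dy": 1,"dz": 35,"gripper": -1}
    - {"rx": 0,"ry": 0,"rz": 0,"dx": 0,"dy": 0,"dz": 25,"gripper": -1}
    - {"rx": 0,"ry": 0,"rz": 0,"dx": 0,"dy": 0,"dz": 12,"gripper": -1}
    - {"rx": 0,"ry": 0,"rz": 0,"dx": 0,"dy": 0,"dz": 5,"gripper": -1}
    - {"rx": 0,"ry": 0,"rz": 0,"dx": 0,"dy": 0,"dz": 2,"gripper": -1}
    - {"rx": 0,"ry": 0,"rz": 0,"dx": 0,"dy": 0,"dz": 0,"gripper": -1}
    - {"rx": 0,"ry": 0,"rz": 0,"dx": 0,"dy": 0,"dz": 0,"gripper": -1}

```text
clock: 20.35
tcp_pos: [0.4574, 0.3344, 0.0358]
orientation: [-3.12, 0.358, -0.001]
contact_force: [1.1, 0.3, -2.9]
grip_width: 0.0251
gripper_force: 49.7
```

>>> step_arm:
  moves:
    - {"rx": 0,"ry": 0,"rz": 0,"dx": 0,"dy": 0,"dz": 1.5,"gripper": -1}
    - {"rx": 0,"ry": 0,"rz": 0,"dx": 0,"dy": 0,"dz": 1.5,"gripper": -1}
    - {"rx": 0,"ry": 0,"rz": 0,"dx": 0,"dy": 0,"dz": 0,"gripper": -1}
    - {"rx": 0,"ry": 0,"rz": 0,"dx": 0,"dy": 0,"dz": 0,"gripper": -1}

```text
clock: 20.85
tcp_pos: [0.4573, 0.3343, 0.0337]
orientation: [3.121, -0.358, 0.002]
contact_force: [-3.1, -3.5, 11.7]
grip_width: 0.0252
gripper_force: 51.3
```

The nipple touches the tray floor, with the upward force rising to 11.7 N. I'll open gently and retreat clear.

>>> step_arm:
  moves:
    - {"rx": 0,"ry": 0,"rz": 0,"dx": 0,"dy": 0,"dz": -1,"gripper": 0.1}
    - {"rx": 0,"ry": 0,"rz": 0,"dx": 0,"dy": 0,"dz": 0,"gripper": 0.1}
    - {"rx": 0,"ry": 0,"rz": 0,"dx": 0,"dy": 0,"dz": 0,"gripper": 0.1}
    - {"rx": 0,"ry": 0,"rz": 0,"dx": 0,"dy": 0,"dz": -15,"gripper": 0.1}
    - {"rx": 0,"ry": 0,"rz": 0,"dx": 0,"dy": 0,"dz": -40,"gripper": 0.1}
    - {"rx": 0,"ry": 0,"rz": 0,"dx": 0,"dy": 0,"dz": -60,"gripper": 0.1}
    - {"rx": 0,"ry": 0,"rz": 0,"dx": 0,"dy": 0,"dz": -60,"gripper": 0.1}
    - {"rx": 0,"ry": 0,"rz": 0,"dx": 0,"dy": 0,"dz": -30,"gripper": 0.1}
    - {"rx": 0,"ry": 0,"rz": 0,"dx": 0,"dy": 0,"dz": 0,"gripper": 0.1}
    - {"rx": 0,"ry": 0,"rz": 0,"dx": 0,"dy": 0,"dz": 0,"gripper": 0.1}

```text
clock: 22.1
tcp_pos: [0.4567, 0.3336, 0.2379]
orientation: [3.12, -0.358, -0.001]
contact_force: [-0.2, -0.8, -0.1]
grip_width: 0.0469
gripper_force: 0.0
```

```bash
python3 - <<'E'
from h import *
st(); c=cam("wrist"); w=r.grab_frame("wrist"); t=r.grab_frame("side"); cv2.imwrite("pics/s9.png",t); cv2.imwrite("pics/w9.png",w)
u=np.array([.078,.997,0]);v=np.array([.997,-.078,0]);P=np.array([.645,.1215,0]); g=cv2.cvtColor(w,cv2.COLOR_BGR2GRAY); s=cam("side"); gs=cv2.cvtColor(t,cv2.COLOR_BGR2GRAY)
a=np.radians(-13.1);ex=np.array([np.cos(a),np.sin(a),0]);ey=np.array([-ex[1],ex[0],0]);A=np.array([.4575,.334,.018])
def prof(n,im,C,d,L=.05,k=21):
    q=np.round(proj(n,[C+d*x for x in np.linspace(-L,L,k)],c if n=="wrist" else s)).astype(int); return [int(im[y,x]) if 0<=x<640 and 0<=y<400 else -1 for x,y in q]
top=np.array([0,0,.0135])
print("A along",prof("wrist",g,A+top,ex)); print("A across",prof("wrist",g,A+top,ey,.04,17))
for nm,B in(("Rdown",P-.105*u+[0,0,.117]),("level",P-.1*u+[0,0,.131])):
    print(nm,"B along wrist",proj("wrist",[B],c).round(),prof("wrist",g,B+top,v),"across",prof("wrist",g,B+top,u,.04,17)); print("  side along",prof("side",gs,B+top,v),"across",prof("side",gs,B+top,np.array([0,0,1.]),.04,17))
# yellow beam tip in side and wrist
for n,im in(("side",t),("wrist",w)):
    h=cv2.cvtColor(im,cv2.COLOR_BGR2HSV); m=cv2.inRange(h,(15,150,120),(30,255,255)); k,l,S,ce=cv2.connectedComponentsWithStats(m); print(n,[(S[i].tolist(),ce[i].round(1).tolist()) for i in range(1,k) if S[i,4]>10])
E
```

```text
t 22.1 tcp [0.4567 0.3336 0.2379] 
R [[0.974, -0.227, -0.0], [-0.227, -0.974, -0.001], [-0.0, 0.001, -1.0]] w 0.0469 F [-0.2 -0.8 -0.1] g 0.0
A along [232, 227, 241, 238, 239, 244, 244, 237, 233, 233, 230, 238, 224, 228, 234, 232, 229, 239, 234, 222, 225]
A across [228, 160, 165, 164, 165, 162, 144, 187, 230, 247, 246, 227, 225, 227, 161, 156, 158]
Rdown B along wrist [[656. -96.]] [-1, -1, -1, -1, -1, -1, -1, -1, -1, -1, -1, -1, -1, -1, -1, -1, -1, -1, -1, -1, -1] across [-1, -1, -1, -1, -1, -1, -1, -1, -1, -1, -1, -1, -1, -1, -1, -1, -1]
  side along [136, 223, 240, 255, 255, 255, 255, 255, 255, 255, 255, 255, 253, 253, 254, 255, 255, 255, 249, 117, 117] across [147, 154, 176, 182, 191, 218, 215, 228, 255, 255, 255, 255, 255, 255, 255, 255, 255]
level B along wrist [[ 666. -104.]] [-1, -1, -1, -1, -1, -1, -1, -1, -1, -1, -1, -1, -1, -1, -1, -1, -1, -1, -1, -1, -1] across [-1, -1, -1, -1, -1, -1, -1, -1, -1, -1, -1, -1, -1, -1, -1, -1, -1]
  side along [131, 187, 240, 239, 240, 242, 171, 212, 169, 255, 255, 252, 146, 246, 242, 241, 243, 225, 134, 136, 149] across [191, 201, 215, 207, 250, 255, 255, 255, 255, 255, 255, 255, 255, 255, 255, 255, 255]
side [([337, 164, 9, 5, 20], [341.0, 166.4]), ([351, 168, 8, 4, 11], [354.4, 169.8])]
wrist [([59, 0, 71, 51, 2489], [95.0, 25.3]), ([121, 0, 20, 54, 221], [134.6, 27.5]), ([33, 387, 9, 7, 34], [36.6, 390.2])]
```

The profiles show A lying in the tray where I released it. B fills its full 80 mm span at the right seat in the right-arm-down pose. The arm is clear, so I hand in.

```bash
python3 -c "
from bench import r
print(r.hand_in())"
```

```text
the job is handed in; nothing more can be done
None
```

The left arm dropped, so I laid the heavier nipple (A) in the steel tray and left the lighter one (B) in the right cradle, and handed in at about 22 s; I viewed 11 pictures against the limit of 10, and I did not check the spanner and try square at the end, though no move went near them.

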